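Open the purge valve through the guard window

ROBOT

A 6-joint arm with a two-finger parallel gripper is mounted at the origin on the work surface. World frame = base frame: x ahead of the robot, y to its left, z up, the work surface at z = 0. Lengths are in m, angles in rad, forces in N, time in s.
With the tool pointing down it reaches from about 0.35 to 0.775 m from the base axis. Payload 7.3 kg.
Tool frame: the origin (TCP) lies midway between the tips of the shut fingers; the grasp point (between the pads) lies 19 mm behind it (robot.tcp_to_grasp is the distance from the TCP to the grasp point, in m); x points along the fingers, z is the direction in which the jaws open and shut, and the axes are right-handed (so a half turn about x gives the same grasp; the last joint's range is limited). The gripper opens to 92 mm and grips with 3 to 60 N. Pads are 19 mm wide; open, the fingers measure 130 mm over their backs; the gripper's body (75 mm by 190 mm) begins 47 mm behind the grasp point.
Start: joints at [-1.419, 0.342, 1.524, -0, 1.275, -0.146], TCP at [0.154, -0.502, 0.227] pointing down, gripper open.
Joint ranges: [-2.53, 2.53], [-0.77, 2.02], [0.04, 2.7], [-1, 4.14], [0.28, 2.66], [-3.11, 3.11]. Speed limits (rad/s): [2.57, 2.57, 3.14, 3.14, 3.14, 3.14].

INTERFACE

Orientations are given as [roll, pitch, yaw] about the fixed x, y, z axes, in that order (R = Rz(yaw) Ry(pitch) Rx(roll)).
In Python, from cell import robot gives the robot as it stands.
- The arm moves only by the tool move_arm, never from a script. Its argument "deltas" is a list of rows, each an object with "dp": the shift along the tool's x, y, z in m, a list of three; "turn": the turn, a rotation vector about the tool's x, y, z in degrees, a list of three. A call has 1 to 10 rows; each row is the pose to reach, as a shift and turn from the pose commanded when the call began, along the tool's axes at that moment; what a row does not reach only later rows make up. A row lasts 1/10 s, in which the tool goes at most 50 mm and 8.59 degrees, less where a joint would pass 70% of its speed; a pose out of reach is approached as far as the arm can. A call with a gripper value outside its range is refused whole. "hand" is the finger opening in m, from 0 to 0.0918, set as the call begins (left out, the last holds). The fingers move at their own pace and stop on an object; "squeeze" is the grip in N (left out, the last holds). Time passes only in rows, so rows that repeat a pose let the fingers close. It gives the time, the measured TCP pose, the force and the opening at its end, in the units of the state.
- robot.observe(): the state, without advancing time (a new reading comes with each control period).
- robot.read_camera(name): name is "scene" or "top" or "wrist"; returns (picture, depth): 384x512x3 uint8, red, green, blue; 384x512 float32, m along the optical axis (not along the pixel's ray), 0 where there is no reading.
- robot.camera_info(name): a dict with "fx", "fy", "cx", "cy" (pixels), "k1" (the pictures are not rectified: a ray, as slopes to the right and down, at radius r is drawn at 1 + k1 r^2 times it, then the intrinsics apply), "R" (3x3) and "t" (3): a world point X has camera coordinates R X + t. Camera axes: x right, y down, z forward; pixel columns grow to the right and rows downward; lengths in m; the calibration is good to about 2 mm. A picture is of the moment at which its call begins: read the wrist's pose just before it. camera_info takes no time and is no camera call; for the wrist camera it gives the pose at the moment of the call.
- robot.hand_in(): hands the job in, once; it reports no verdict.
The state is a dict: "time": time; "qpos": joint angles; "qvel": joint speeds; "joint_efforts": joint torques, N m; "tool_pos": TCP position; "tool_rot": TCP orientation; "contact_force": force on the tool from outside, world axes, zero at the start; "torque": the same for the moment, N m; "opening": finger opening in m.
Only numpy, scipy, OpenCV 4.12 (cv2) and the standard library are available. Lean on these libraries where they do the work, as an engineer would, in place of code of your own. Each camera call takes 0.05 s, during which the arm holds its last target.

TASK

Set the pump going on a purge: reach down through the window in the guard on top of the pump module and press the flat paddle lever all the way down, where it stays, without touching the guard and leaving the ball-ended lever next to it alone. Then press the round start key on the deck beside the guard fully in and let it spring back. Nothing is to be picked up, and the vial, the bottle and the spanner stay where they are.

Things in the scene. Friction and masses are not known exactly. Their poses are not given: they have to be found in the camera images.
- module: Pump module: a low white instrument housing fixed to the bench, 260 mm (its x) by 360 mm (its y), flat deck 100 mm above the bench. Origin at the centre of its underside; x points away from the robot at yaw 0, z up. The guard, the levers and the key stand on its deck and have the same yaw.
- guard: The guard, not to be touched: a grey sheet-metal box fixed on the deck, 170 mm (x) by 200 mm (y), 56 mm high, sides closed, with a rectangular window in its 6 mm top plate, 90 mm along x by 120 mm along y, centred on the guard. Origin at the centre of its underside, on the deck; axes as the module's.
- window (a point): Centre of the guard's window, level with the upper face of the top plate (156 mm above the bench). Axes as the guard's.
- paddle_top (a point): Centre of the upper face of the 30 by 26 mm aluminium paddle, the free end of the lever to press. Up, it is about 19 mm below the guard's upper face; fully down 41 mm (115 mm above the bench), moving almost straight down. It is near the middle of the window in x, 25 mm off it in y (either side); the other lever is 50 mm from it across the middle. Hinge 60 mm farther along +x.
- paddle (a joint): Angle of the paddle lever, rad: 0 fully up, 0.36 fully down at its hard stop. It resists with about 5 N at the paddle and stays where it is left (friction, no spring).
- ball_top (a point): Top of the 16 mm ball on the end of the other, thin lever (7 mm rod), to be left alone. Same hinge, length and height as the paddle lever.
- ball (a joint): Angle of the ball-ended lever, rad: 0 up, 0.36 fully down; same friction. It starts up and is to stay there.
- key_top (a point): Centre of the top of the round start key, 28 mm across, in a black housing on the deck, beside the guard on the module's -y side. It is pressed straight down.
- key (a joint): Travel of the start key, m: 0 out, 0.006 fully in, needing about 5 N; springs back when let go.
- vial: Amber jar-shaped sample vial with white cap, 28 mm across, 45 mm high, standing loose on the deck beyond the key. Origin at the centre of its underside.
- solvent: Amber bottle with white cap, 64 mm across, 140 mm high, standing loose on the bench on the robot's right of the module. Origin at the centre of its underside.
- spanner: Steel spanner lying loose on the bench on the robot's left of the module, along its own x. Origin at its underside.

How it is judged:
On the way, in this order (a step that is already met when the one before it is completed fails the run):
1. the paddle lever is fully down (value of joint paddle above 0.31 rad and value of joint key below 0.002 m), for 0.2 s.
2. then the start key is pressed fully in (value of joint key above 0.0045 m and value of joint paddle above 0.31 rad), for 0.1 s.
At the end, for the whole second after the job is handed in: The paddle lever is down (above 0.31 of 0.36 rad), the ball-ended lever is still up (below 0.1 rad), the key is out again (within 1.5 mm), and vial, bottle and spanner are within 20 mm of where they were, vial and bottle upright (value of joint paddle above 0.31 rad and value of joint ball below 0.1 rad and value of joint key below 0.0015 m and distance of each of vial, solvent, spanner from where it was at the start of the episode below 0.02 m and angle between each of vial, solvent's own z axis and vertical below 0.15 rad); the robot touches nothing.
It fails at once if the guard is touched by the fingers or the arm (over 0.5 N) (contact force between any of the fingers, the arm and guard above 0.5 N).
It fails at once if the ball-ended lever is moved (beyond 0.1 rad) (value of joint ball above 0.1 rad).
It fails at once if the start key is pressed while the paddle lever is not down (value of joint key above 0.003 m and value of joint paddle below 0.28 rad).
It fails at once if vial, bottle or spanner is moved, lifted or carried (over 20 mm) (distance of any of vial, solvent, spanner from where it was at the start of the episode above 0.02 m).
It also fails if it takes over 42 s, if anything falls off the work surface, if the arm or the gripper's body presses on something with over 40 N, if the wrist force passes 120 N, or if a joint passes its speed limit or range.

## Working session

There is one attempt and no reset: what is moved stays moved. The work goes in short steps, Python scripts to look and compute and a tool call to move; the robot and the scene stay as the last step left them, time stands still between calls to the robot, and variables do not carry over. Pictures are saved under pics/ and viewed, and the job is handed in when it is done.

Besides the shell and the picture viewer there is one more tool, called after "Emit:" as name(argument=value, ...), one argument or row to a line, values as JSON. move_arm: Moves the arm, as the interface text tells. Its arguments: {"type":"object","properties":{"deltas":{"type":"array"},"hand":{"type":"number"},"squeeze":{"type":"number"}},"required":["deltas"]}

```bash
ls; mkdir -p pics; python3 - <<'E'
from cell import robot
import cv2,numpy as np
s=robot.observe(); print(s)
for n in("scene","top"):
    p,d=robot.read_camera(n); np.savez(f"{n}.npz",p=p,d=d)
    i=robot.camera_info(n); print(n,i)
    cv2.imwrite(f"pics/{n}0.png",p[:,:,::-1])
E
```

```text
pics
{'time': 0.0, 'qpos': array([-1.41900123e+00,  3.42696257e-01,  1.52501035e+00, -2.83503804e-05,
        1.27538969e+00, -1.45995359e-01]), 'qvel': array([-0.00037951, -0.00041368, -0.00010572,  0.00041809, -0.00178555,
        0.00010006]), 'joint_efforts': array([ 7.28855812e-04, -4.31244242e+01, -2.44217867e+01,  7.19269621e-02,
        5.60423511e-02, -1.24632584e-04]), 'tool_pos': array([ 0.15399321, -0.50148594,  0.22606102]), 'tool_rot': array([3.01362478, 1.56929244, 1.74062719]), 'contact_force': array([-0.03491938, -0.82700979, -0.62113621]), 'torque': array([-0.02624841, -0.00860774, -0.01148057]), 'opening': 0.09154214370452511}
scene {'fx': 410.0766139879403, 'fy': 410.0766139879403, 'cx': 246.8115319059889, 'cy': 196.08364814862327, 'k1': -0.1253012449385118, 'R': array([[ 0.37468209,  0.92704125, -0.014417  ],
       [ 0.70689963, -0.29569999, -0.64253749],
       [-0.59992187,  0.23055592, -0.76611861]]), 't': array([-0.23076081, -0.35945836,  1.83793043])}
top {'fx': 373.7088194551886, 'fy': 373.7088194551886, 'cx': 258.50079221477387, 'cy': 197.6059339927921, 'k1': -0.02776728358263509, 'R': array([[ 0.0228899 , -0.99967763,  0.01098546],
       [-0.98760547, -0.02431746, -0.15506157],
       [ 0.15527872, -0.00729996, -0.98784373]]), 't': array([7.95349098e-04, 6.22707539e-01, 1.02142874e+00])}
```

View pics/scene0.png

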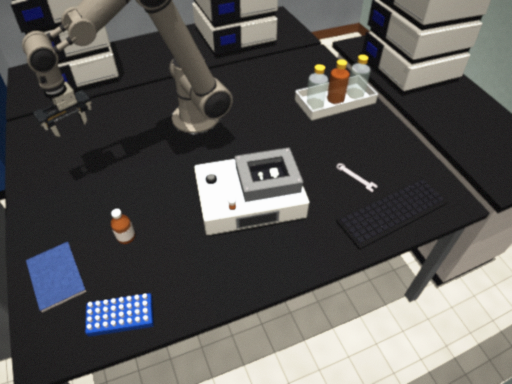

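View pics/top0.png

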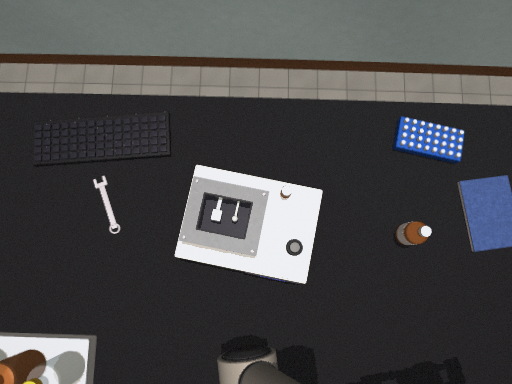

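The top view shows the guard around (225,217), the paddle near (217,215), the ball lever near (236,218), the key at (294,247), the vial at (286,192), the bottle at (414,233) and the spanner at (107,205). I'll enlarge it and measure.

```bash
cat > h.py <<'E'
import numpy as np,cv2
from cell import robot
def ray(i,u,v):
    K=np.array([[i['fx'],0,i['cx']],[0,i['fy'],i['cy']],[0,0,1]])
    xd,yd=(u-i['cx'])/i['fx'],(v-i['cy'])/i['fy']
    rd=np.hypot(xd,yd); r=rd
    for _ in range(30): r=rd/(1+i['k1']*r*r)
    s=r/rd if rd>0 else 1
    R=np.array(i['R']);t=np.array(i['t'])
    return -R.T@t, R.T@np.array([xd*s,yd*s,1])
def plane(i,u,v,z):
    c,d=ray(i,u,v); return c+d*(z-c[2])/d[2]
def depthpt(i,u,v,d):
    c,r=ray(i,u,v); return c+r*d
def proj(i,X):
    x=np.array(i['R'])@X+np.array(i['t']); a,b=x[:2]/x[2]; f=1+i['k1']*(a*a+b*b)
    return np.array([i['fx']*a*f+i['cx'],i['fy']*b*f+i['cy']])
E
python3 - <<'E'
from h import *
z=np.load('top.npz');p=z['p'];d=z['d']
cv2.imwrite('pics/top_z.png',cv2.resize(p[160:290,170:330,::-1],None,fx=4.6,fy=4.6,interpolation=cv2.INTER_CUBIC))
z2=np.load('scene.npz');cv2.imwrite('pics/scene_z.png',cv2.resize(z2['p'][140:240,185:315,::-1],None,fx=6,fy=6,interpolation=cv2.INTER_CUBIC))
i=robot.camera_info('top')
for u,v in [(217,215),(236,218),(294,247),(286,192),(188,215),(260,220),(300,215),(225,205),(414,233)]:
    print(u,v,d[v,u],depthpt(i,u,v,d[v,u]).round(4))
E
```

```text
217 215 0.9752608 [0.5605 0.1235 0.1339]
236 218 0.96961683 [0.5533 0.0734 0.1389]
294 247 0.9757589 [ 0.4825 -0.0796  0.1227]
286 192 0.9755919 [ 0.624  -0.0551  0.1449]
188 215 0.9529429 [0.5564 0.1953 0.1553]
260 220 0.95061016 [0.5478 0.0113 0.1577]
300 215 1.0133113 [ 0.5697 -0.0977  0.0985]
225 205 1.0157036 [0.5921 0.1065 0.0981]
414 233 0.9979983 [ 0.5271 -0.4035  0.1095]
```

View pics/top_z.png

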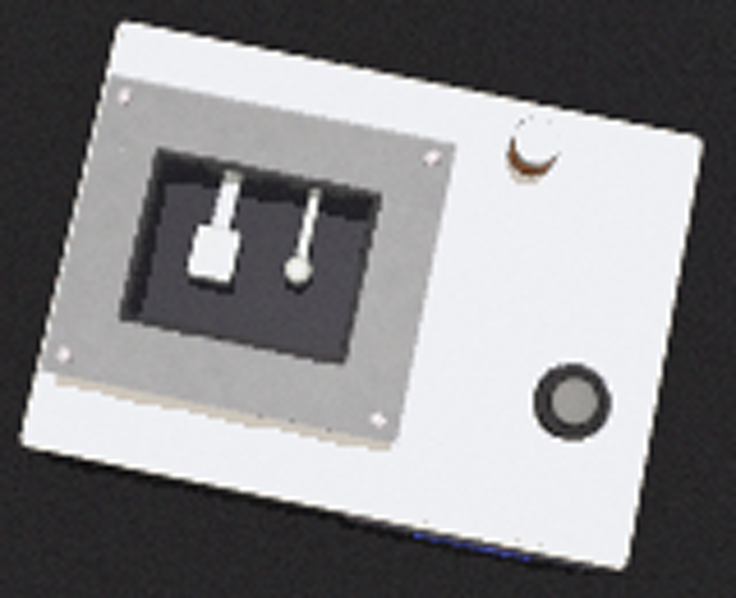

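View pics/scene_z.png

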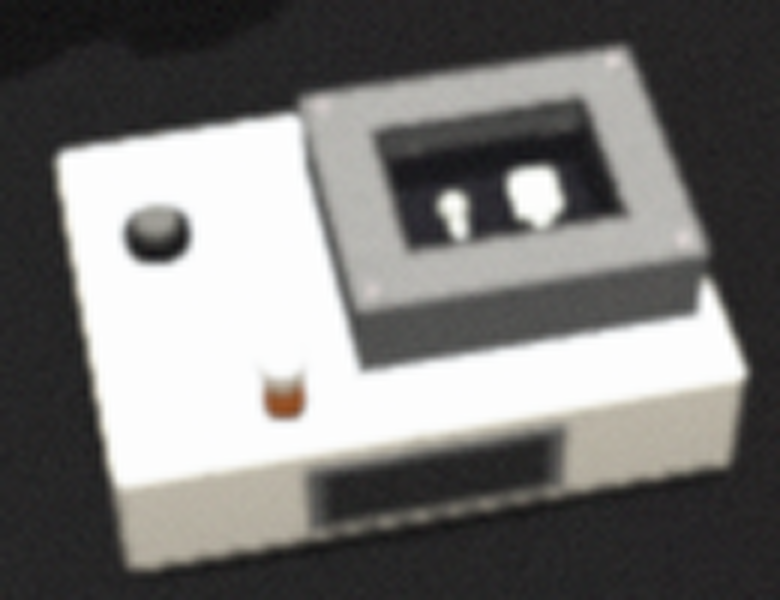

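```bash
python3 - <<'E'
from h import *
z=np.load('top.npz');p=z['p'].astype(int);d=z['d']
i=robot.camera_info('top')
# height map by depth
H=np.zeros(d.shape);XY=np.zeros(d.shape+(2,))
for v in range(155,295):
    for u in range(165,335):
        X=depthpt(i,u,v,d[v,u]); H[v,u]=X[2]; XY[v,u]=X[:2]
sat=p.max(2)-p.min(2); br=p.mean(2)
reg=np.zeros(d.shape,bool);reg[155:295,165:335]=1
def mp(pts,z): return np.array([plane(i,u,v,z) for u,v in pts])
def rect(mask,z,name):
    cs,_=cv2.findContours(mask.astype(np.uint8),cv2.RETR_EXTERNAL,cv2.CHAIN_APPROX_NONE)
    c=max(cs,key=cv2.contourArea); P=mp(c[:,0,:].astype(float),z)[:,:2].astype(np.float32)
    (cx,cy),(w,h),a=cv2.minAreaRect(P); print(name,'centre',round(cx,4),round(cy,4),'size',round(w,4),round(h,4),'ang',round(a,2),len(c))
    return c
g=reg&(H>0.148)&(H<0.165)&(br>90)&(br<200)
g[:, 268:]=0
c=rect(g,0.156,'guard')
# window: hole in guard
full=np.zeros(d.shape,np.uint8);cv2.drawContours(full,[c],-1,1,-1)
hole=cv2.morphologyEx(((full>0)&(~g)).astype(np.uint8),cv2.MORPH_OPEN,np.ones((3,3)))
rect(hole,0.156,'window')
rect(reg&(br>225),0.100,'module')
# paddle/ball
b=((hole>0)&(br>150)).astype(np.uint8)
n,l,st,ce=cv2.connectedComponentsWithStats(b)
for k in range(1,n):
    if st[k,4]<8: continue
    m=l==k; print('lever',st[k],ce[k],'H',np.percentile(H[m],[5,25,50,75,95]).round(4))
    vs=np.where(m)[0]
    for v in range(vs.min(),vs.max()+1):
        us=np.where(m[v])[0]; print(v,us.min(),us.max(),H[v,us].round(3))
k=reg&(br<190)&(br>100)&(np.hypot(*np.meshgrid(np.arange(512)-294,np.arange(384)-247))<9)&(H>.11)
cs,_=cv2.findContours(k.astype(np.uint8),cv2.RETR_EXTERNAL,cv2.CHAIN_APPROX_NONE);cc=max(cs,key=cv2.contourArea)
(u,v),r=cv2.minEnclosingCircle(cc);zz=np.median(H[k]);print('key',u,v,r,zz,plane(i,u,v,zz))
E
```

```text
guard centre 0.5581 0.1038 size 0.2 0.1698 ang 79.85 278
window centre 0.5577 0.1036 size 0.1282 0.0969 ang 79.98 167
module centre 0.5464 0.0394 size 0.3558 0.256 ang 79.77 592
lever [211 197  11  24 152] [216.83552632 211.15789474] H [0.1278 0.131  0.1338 0.1362 0.1389]
197 219 219 [0.127]
198 219 221 [1.106 0.13  0.128]
199 219 221 [0.129 0.128 0.128]
200 218 221 [0.129 0.127 0.128 0.129]
201 218 221 [0.129 0.128 0.129 0.131]
202 218 221 [0.132 0.128 0.129 0.131]
203 217 220 [0.128 0.13  0.128 0.127]
204 217 220 [0.128 0.131 0.131 0.128]
205 217 220 [0.13  0.128 0.13  0.13 ]
206 217 220 [0.133 0.132 0.13  0.129]
207 216 219 [0.131 0.133 0.131 0.129]
208 216 219 [0.136 0.132 0.13  0.13 ]
209 213 219 [0.134 0.135 0.136 0.13  0.13  0.132 0.13 ]
210 213 221 [0.132 0.132 0.131 0.135 0.135 0.133 0.131 0.132 0.133]
211 212 221 [0.133 0.132 0.132 0.135 0.137 0.134 0.132 0.132 1.106 0.134]
212 212 221 [0.134 0.132 0.134 0.132 0.134 0.133 0.134 0.135 0.133 0.133]
213 212 221 [0.136 0.133 0.134 0.137 0.14  0.138 0.134 0.135 0.135 0.133]
214 212 221 [0.135 0.138 0.136 0.134 0.137 0.133 0.133 
[... 530 characters left out ...]
.127]
202 238 238 [0.128]
203 237 238 [0.131 0.131]
204 237 238 [0.128 0.133]
205 237 238 [0.131 0.127]
206 236 238 [0.131 0.132 0.127]
207 236 237 [0.127 0.129]
208 236 237 [0.134 0.132]
209 236 237 [0.13  0.133]
210 235 237 [0.131 0.134 0.134]
211 235 237 [0.132 0.133 0.131]
212 235 236 [0.132 0.135]
213 235 236 [0.133 0.129]
214 235 236 [0.131 0.132]
215 235 236 [0.135 0.132]
216 233 236 [0.136 1.106 0.138 0.138]
217 232 236 [0.138 0.143 0.142 0.14  0.14 ]
218 232 237 [0.138 0.14  0.138 0.141 0.139 0.137]
219 232 236 [0.136 0.138 0.14  0.138 0.139]
220 233 236 [0.137 0.141 0.137 0.135]
key 294.5 246.72222900390625 4.954827785491943 0.12184736467998158 [ 0.48331134 -0.08098403  0.12184736]
```

```bash
cat >> h.py <<'E'
from scipy.spatial.transform import Rotation as Ro
YAW=np.radians(-10.1); XH=np.array([np.cos(YAW),np.sin(YAW),0]);YH=np.array([-np.sin(YAW),np.cos(YAW),0]);WIN=np.array([.5579,.1037,.156])
def Rt(s): return Ro.from_euler('xyz',s['tool_rot']).as_matrix()
def plan(target,zsign=1,s=None):
    s=s or robot.observe(); R=Rt(s)
    zt=XH*zsign; xt=np.array([0,0,-1.]); G=np.c_[xt,np.cross(zt,xt),zt]
    print('pos',s['tool_pos'].round(4),'t',s['time'],'F',s['contact_force'].round(2),'open',round(s['opening'],4),'q',s['qpos'].round(3))
    print('dp',(R.T@(np.array(target)-s['tool_pos'])).round(4),'turn',np.degrees(Ro.from_matrix(R.T@G).as_rotvec()).round(2))
E
python3 - <<'E'
from h import *
i=robot.camera_info('top')
print(Rt(robot.observe()).round(3))
for n,u,v,zz in [('pad',216.2,214.3,.136),('ball',234.5,218.4,.138),('key',294.3,246.8,.121)]:
    X=plane(i,u,v,zz); print(n,X.round(4),'in window frame',(X-WIN)@XH,(X-WIN)@YH)
T=WIN+.022*YH; T=WIN+.0235*YH-.005*XH; T[2]=.24; print(T)
for s in(1,-1): plan(T,s)
E
```

```text
[[-0.     0.956  0.293]
 [ 0.001  0.293 -0.956]
 [-1.     0.    -0.001]]
pad [0.562  0.1254 0.136 ] in window frame 0.00025866806789800773 0.02211334363983784
ball [0.5523 0.0773 0.138 ] in window frame -0.0009104311045108211 -0.026971671543389163
key [ 0.4831 -0.0806  0.121 ] in window frame -0.04130892221322041 -0.19450994856246145
[0.5570986  0.12771266 0.24      ]
pos [ 0.154  -0.5015  0.2261] t 0.1 F [ 0.17 -0.64 -0.1 ] open 0.092 q [-1.419  0.343  1.525 -0.     1.275 -0.146]
dp [-0.0131  0.57   -0.4833] turn [-6.284e+01 -6.000e-02 -5.000e-02]
pos [ 0.154  -0.5015  0.2261] t 0.1 F [ 0.17 -0.64 -0.1 ] open 0.092 q [-1.419  0.343  1.525 -0.     1.275 -0.146]
dp [-0.0131  0.57   -0.4833] turn [ 1.1716e+02 -6.0000e-02  7.0000e-02]
```

Emit:
move_arm(
  deltas=[
    {"dp": [-0.005, 0.028, -0.024], "turn": [-6, 0, 0]},
    {"dp": [-0.01, 0.057, -0.048], "turn": [-12, 0, 0]},
    {"dp": [-0.015, 0.086, -0.072], "turn": [-18, 0, 0]},
    {"dp": [-0.02, 0.114, -0.097], "turn": [-24, 0, 0]},
    {"dp": [-0.025, 0.142, -0.121], "turn": [-30, 0, 0]},
    {"dp": [-0.03, 0.171, -0.145], "turn": [-36, 0, 0]},
    {"dp": [-0.035, 0.2, -0.169], "turn": [-42, 0, 0]},
    {"dp": [-0.04, 0.228, -0.193], "turn": [-48, 0, 0]},
    {"dp": [-0.04, 0.256, -0.217], "turn": [-55, 0, 0]},
    {"dp": [-0.04, 0.285, -0.242], "turn": [-62.8, 0, 0]},
  ],
  hand=0,
)

```text
time: 1.1
tool_pos: [0.356, -0.1856, 0.2667]
tool_rot: [-0.987, 1.571, -1.159]
contact_force: [-0.1, -0.4, -0.5]
opening: 0.0163
```

```bash
python3 - <<'E'
from h import *
T=WIN+.0235*YH-.005*XH; T[2]=.26; print(T)
plan(T,1)
E
```

```text
[0.5570986  0.12771266 0.26      ]
pos [ 0.356  -0.1856  0.2667] t 1.1 F [-0.08 -0.37 -0.51] open 0.0163 q [-0.672  0.078  1.754 -0.     1.31  -0.5  ]
dp [0.0067 0.3431 0.1445] turn [0.24 0.01 0.01]
```

Emit:
move_arm(
  deltas=[
    {"dp": [0, 0.034, 0.014]},
    {"dp": [0, 0.07, 0.03]},
    {"dp": [0, 0.11, 0.046]},
    {"dp": [0, 0.15, 0.063]},
    {"dp": [0, 0.19, 0.08]},
    {"dp": [0, 0.23, 0.097]},
    {"dp": [0, 0.27, 0.114]},
    {"dp": [0, 0.31, 0.13]},
    {"dp": [0, 0.343, 0.144]},
    {"dp": [0, 0.343, 0.144]},
  ],
)

```text
invalid input
```

```bash
python3 - <<'E'
from h import *
T=WIN+.0235*YH-.005*XH; T[2]=.26; print(T)
plan(T,1)
iw=robot.camera_info('wrist');p,d=robot.read_camera('wrist');np.savez('w1.npz',p=p,d=d,**iw);cv2.imwrite('pics/w1.png',p[:,:,::-1])
iw=robot.camera_info('scene');p,d=robot.read_camera('scene');np.savez('s1.npz',p=p,d=d)
cv2.imwrite('pics/s1.png',cv2.resize(p[60:240,140:350,::-1],None,fx=3.3,fy=3.3,interpolation=cv2.INTER_CUBIC))
E
```

```text
[0.5570986  0.12771266 0.26      ]
pos [ 0.356  -0.1856  0.2667] t 1.1 F [-0.08 -0.37 -0.51] open 0.0163 q [-0.672  0.078  1.754 -0.     1.31  -0.5  ]
dp [0.0067 0.3431 0.1445] turn [0.24 0.01 0.01]
```

View pics/w1.png

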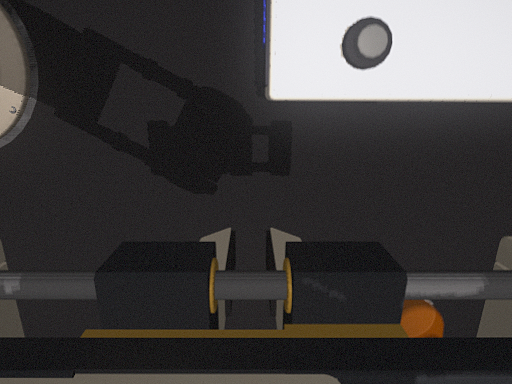

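View pics/s1.png

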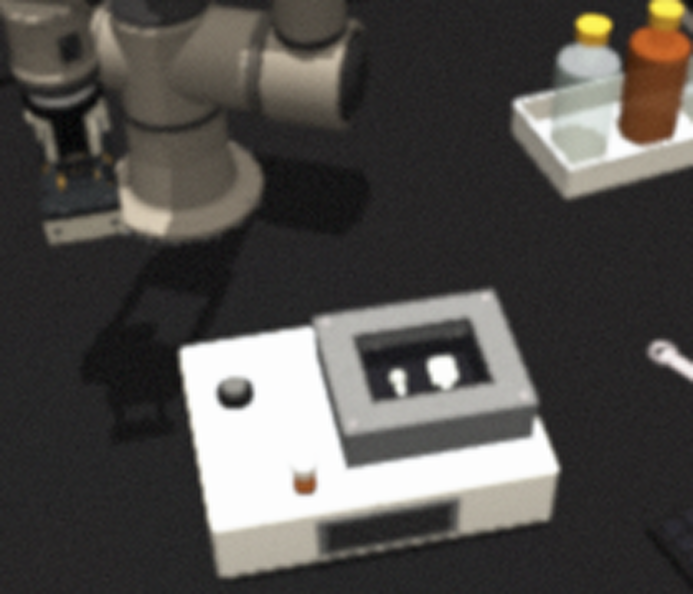

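The move was refused because the rows had no `turn`. The wrist view shows the key at (373,41) and the two fingers near (220,235) and (285,235), so the view can still be used.

Emit:
move_arm(
  deltas=[
    {"dp": [0, 0.034, 0.014], "turn": [0, 0, 0]},
    {"dp": [0, 0.07, 0.03], "turn": [0, 0, 0]},
    {"dp": [0, 0.11, 0.046], "turn": [0, 0, 0]},
    {"dp": [0, 0.15, 0.063], "turn": [0, 0, 0]},
    {"dp": [0, 0.19, 0.08], "turn": [0, 0, 0]},
    {"dp": [0, 0.23, 0.097], "turn": [0, 0, 0]},
    {"dp": [0, 0.27, 0.114], "turn": [0, 0, 0]},
    {"dp": [0, 0.31, 0.13], "turn": [0, 0, 0]},
    {"dp": [0, 0.343, 0.144], "turn": [0, 0, 0]},
    {"dp": [0, 0.343, 0.144], "turn": [0, 0, 0]},
  ],
)

```text
time: 2.2
tool_pos: [0.5591, 0.1279, 0.2654]
tool_rot: [2.65, 1.57, 2.475]
contact_force: [-0.5, -0.2, 0.5]
opening: 0.0003
```

```bash
python3 - <<'E'
from h import *
T=WIN+.0235*YH-.005*XH; T[2]=.26; print(T)
plan(T,1)
iw=robot.camera_info('wrist');p,d=robot.read_camera('wrist');np.savez('w2.npz',p=p,d=d,**iw);cv2.imwrite('pics/w2.png',p[:,:,::-1])
print(iw)
iw=robot.camera_info('scene');p,d=robot.read_camera('scene');np.savez('s2.npz',p=p,d=d)
cv2.imwrite('pics/s2.png',cv2.resize(p[60:240,140:350,::-1],None,fx=3.3,fy=3.3,interpolation=cv2.INTER_CUBIC))
E
```

```text
[0.5570986  0.12771266 0.26      ]
pos [0.5591 0.1279 0.2654] t 2.2 F [-0.53 -0.17  0.45] open 0.0003 q [9.100e-02 4.080e-01 1.317e+00 1.000e-03 1.418e+00 2.660e-01]
dp [ 0.0054 -0.0005 -0.0019] turn [ 0.07 -0.05 -0.03]
{'fx': 317.51055918602026, 'fy': 317.51055918602026, 'cx': 250.17461542164904, 'cy': 193.2374634777491, 'k1': -0.0034769315596933277, 'R': array([[ 9.84523920e-01, -1.75249516e-01, -5.07923615e-04],
       [-1.67820829e-01, -9.43617746e-01,  2.85344911e-01],
       [-5.04858434e-02, -2.80843650e-01, -9.58424762e-01]]), 't': array([-0.53006738,  0.16888319,  0.49175676])}
```

View pics/w2.png

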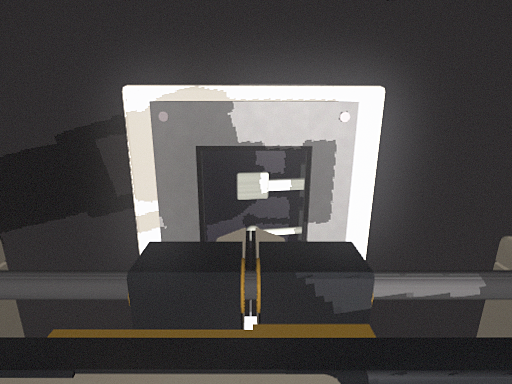

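View pics/s2.png

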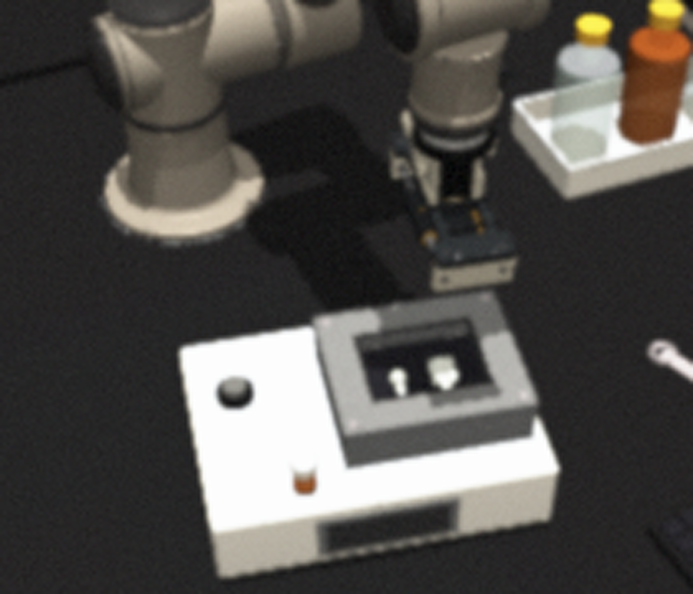

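The wrist view shows the paddle at (253,186), the ball lever at (270,230) half hidden, the window at (197–312, 146–245) and the gripper's own blocks in front. I'll check the hand's true geometry with depth before I reach in.

```bash
python3 - <<'E'
from h import *
s=robot.observe();R=Rt(s);tp=s['tool_pos']
z=np.load('w2.npz');i={k:z[k] for k in('fx','fy','cx','cy','k1','R','t')};d=z['d']
def at(u,v):
    X=depthpt(i,u,v,d[v,u]); return X,(R.T@(X-tp))
for u,v in [(225,236),(250,229),(275,236),(251,240),(240,245),(160,246),(250,245),(340,246),(130,300),(180,300),(370,300),(250,322),(20,285),(480,285),(200,355),(200,333),(5,330),(500,330)]:
    X,t=at(u,v); print((u,v),'d',round(float(d[v,u]),3),'tool',t.round(3))
for n,u,v,zz in [('pad',253,186,.136)]:
    print(n,plane(i,u,v,zz).round(4),at(u,v)[0].round(4))
for n,(u,v) in {'wTL':(197,146),'wTR':(312,146)}.items(): 
    X=plane(i,u,v,.156);print(n,X.round(4),((X-WIN)@XH).round(4),((X-WIN)@YH).round(4))
si=robot.camera_info('scene');print('tip in scene',proj(si,tp),'zoom',(proj(si,tp)-[140,60])*3.3)
print('tip in wrist',proj(i,tp))
# tool-frame cloud for scene view near the hand
z=np.load('s2.npz');d=z['d']
for u,v in [(272,141),(283,145),(295,142),(280,146),(285,147),(270,130),(272,110)]:
    X=depthpt(si,u,v,d[v,u]);print((u,v),X.round(3),'tool',(R.T@(X-tp)).round(3))
E
```

```text
(225, 236) d 0.159 tool [-0.011  0.015 -0.009]
(250, 229) d 0.309 tool [ 0.129 -0.04   0.003]
(275, 236) d 0.16 tool [-0.01   0.015  0.016]
(251, 240) d 0.159 tool [-0.011  0.013  0.004]
(240, 245) d 0.093 tool [-0.072  0.04   0.   ]
(160, 246) d 0.092 tool [-0.073  0.04  -0.023]
(250, 245) d 0.154 tool [-0.017  0.013  0.003]
(340, 246) d 0.092 tool [-0.073  0.04   0.029]
(130, 300) d 0.079 tool [-0.089  0.033 -0.027]
(180, 300) d 0.078 tool [-0.09   0.034 -0.014]
(370, 300) d 0.079 tool [-0.089  0.033  0.033]
(250, 322) d 0.384 tool [ 0.167 -0.177  0.003]
(20, 285) d 0.085 tool [-0.082  0.033 -0.059]
(480, 285) d 0.086 tool [-0.082  0.033  0.065]
(200, 355) d 0.067 tool [-0.103  0.029 -0.008]
(200, 333) d 0.078 tool [-0.092  0.026 -0.009]
(5, 330) d 0.101 tool [-0.072  0.01  -0.075]
(500, 330) d 0.1 tool [-0.074  0.011  0.082]
pad [0.5638 0.127  0.136 ] [0.5637 0.1267 0.1348]
wTL [0.5243 0.175  0.156 ] -0.0456 0.0643
wTR [0.6193 0.158  0.156 ] 0.051 0.0643
tip in scene [274.58591016 142.82540396] zoom [444.13350354 273.32383306]
tip in wrist [244.36753039 253.77819488]
(272, 141) [0.645 0.073 0.365] tool [-0.1   -0.036  0.095]
(283, 145) [0.645 0.11  0.337] tool [-0.071  0.     0.089]
(295, 142) [0.328 0.335 0.001] tool [ 0.265  0.167 -0.263]
(280, 146) [0.642 0.101 0.333] tool [-0.068 -0.009  0.088]
(285, 147) [ 0.336  0.285 -0.003] tool [ 0.269  0.119 -0.246]
(270, 130) [0.584 0.094 0.352] tool [-0.086 -0.026  0.032]
(272, 110) [0.575 0.103 0.419] tool [-0.153 -0.019  0.021]
```

Emit:
move_arm(
  deltas=[
    {"dp": [0.03, -0.001, -0.003], "turn": [0, 0, 0]},
    {"dp": [0.06, -0.001, -0.003], "turn": [0, 0, 0]},
    {"dp": [0.085, -0.001, -0.003], "turn": [0, 0, 0]},
    {"dp": [0.085, -0.001, -0.003], "turn": [0, 0, 0]},
  ],
)

```text
time: 2.7
tool_pos: [0.552, 0.123, 0.1786]
tool_rot: [-2.806, 1.563, -2.985]
contact_force: [-0.2, 0.1, 0.4]
opening: 0.0003
```

```bash
python3 - <<'E'
from h import *
T=WIN+.0225*YH-.005*XH; T[2]=.145; print(T)
plan(T,1)
for n in('top','scene'):
    p,d=robot.read_camera(n);np.savez(n+'3.npz',p=p,d=d)
    a=p[90:240,185:335] if n=='scene' else p[160:310,170:330]
    cv2.imwrite(f'pics/{n}3.png',cv2.resize(a[:,:,::-1],None,fx=4,fy=4,interpolation=cv2.INTER_CUBIC))
si=robot.camera_info('scene');print((proj(si,robot.observe()['tool_pos'])-[185,90])*4)
E
```

```text
[0.55692324 0.12672816 0.145     ]
pos [0.552  0.123  0.1786] t 2.7 F [-0.17  0.07  0.4 ] open 0.0003 q [ 8.400e-02  4.610e-01  1.477e+00 -1.000e-03  1.211e+00  2.640e-01]
dp [0.0335 0.0046 0.0044] turn [-0.18 -0.4   0.14]
[351.91916109 281.88712274]
```

View pics/scene3.png

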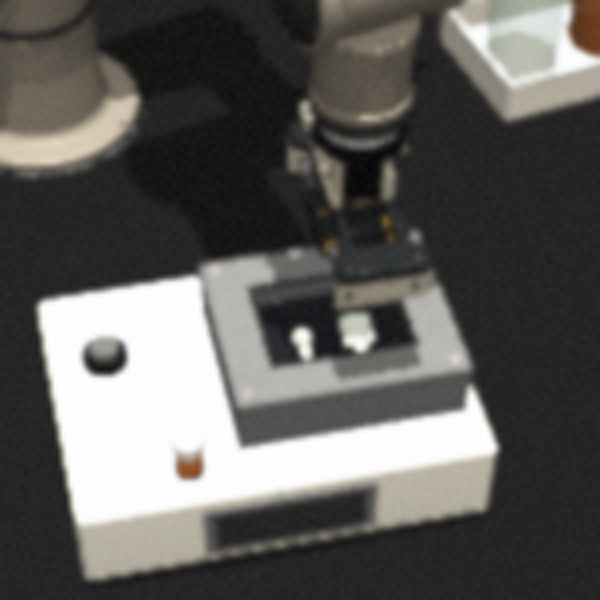

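View pics/top3.png

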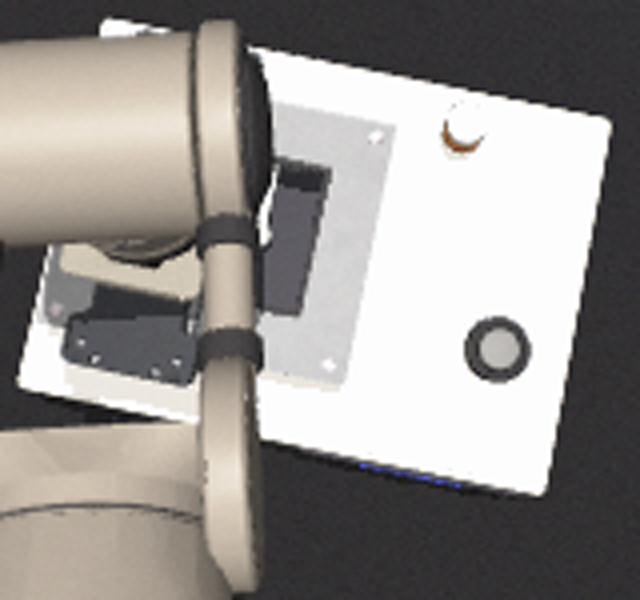

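```bash
python3 - <<'E'
from h import *
T=WIN+.0225*YH-.005*XH; T[2]=.145; print(T)
plan(T,1)
E
```

```text
[0.55692324 0.12672816 0.145     ]
pos [0.5546 0.1237 0.1824] t 2.8 F [0.66 0.17 0.93] open 0.0006 q [ 0.085  0.458  1.471 -0.     1.213  0.264]
dp [0.0374 0.0034 0.0018] turn [-0.14  0.01  0.02]
```

The scene view shows the hand over the window at (385,285), with the paddle at (357,330) and the ball at (302,338) in view. The arm has settled about 4 mm short, so I'll correct that on the way down and stop before contact.

Emit:
move_arm(
  deltas=[
    {"dp": [0, 0.003, 0.002], "turn": [0, 0, 0]},
    {"dp": [0.012, 0.003, 0.002], "turn": [0, 0, 0]},
    {"dp": [0.025, 0.003, 0.002], "turn": [0, 0, 0]},
    {"dp": [0.034, 0.003, 0.002], "turn": [0, 0, 0]},
    {"dp": [0.034, 0.003, 0.002], "turn": [0, 0, 0]},
    {"dp": [0.034, 0.003, 0.002], "turn": [0, 0, 0]},
  ],
)

```text
time: 3.4
tool_pos: [0.5572, 0.1276, 0.1478]
tool_rot: [-0.094, 1.571, -0.271]
contact_force: [-0.6, 0.5, -0.4]
opening: 0.0
```

```bash
python3 - <<'E'
from h import *
T=WIN+.0225*YH-.005*XH; T[2]=.117; print(T)
plan(T,1)
iw=robot.camera_info('wrist');p,d=robot.read_camera('wrist');cv2.imwrite('pics/w4.png',p[:,:,::-1])
p,d=robot.read_camera('scene');p=p[90:240,185:335]
cv2.imwrite('pics/s4.png',cv2.resize(p[:,:,::-1],None,fx=4,fy=4,interpolation=cv2.INTER_CUBIC))
plan(T,1)
E
```

```text
[0.55692324 0.12672816 0.117     ]
pos [0.5572 0.1276 0.1478] t 3.4 F [-0.61  0.5  -0.45] open 0.0 q [ 0.091  0.497  1.507 -0.     1.137  0.268]
dp [ 0.0308 -0.0009 -0.0001] turn [-0.03  0.01  0.  ]
pos [0.5574 0.1276 0.1483] t 3.5 F [ 0.24  0.77 -0.49] open 0.0004 q [ 0.091  0.497  1.507 -0.     1.137  0.268]
dp [ 0.0313 -0.0009 -0.0004] turn [-0.03  0.07 -0.01]
```

View pics/w4.png

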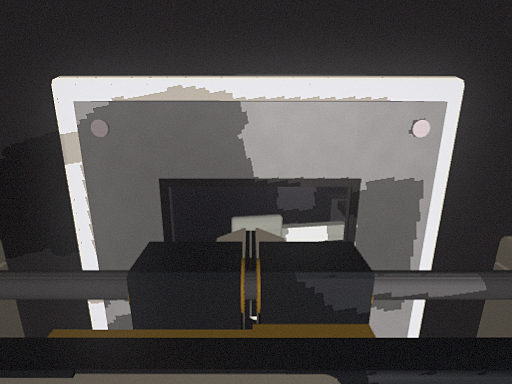

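View pics/s4.png

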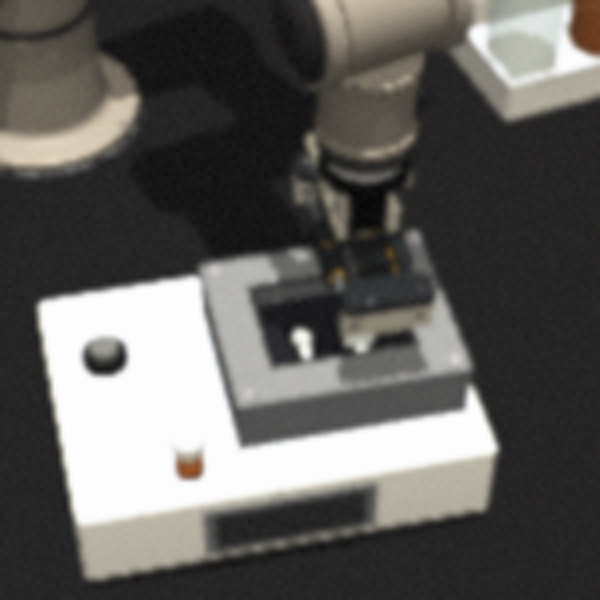

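The wrist view shows the paddle at (233–281, 216–235) right behind the fingertips at about (251,235). The window edges at columns 160 and 360 are well clear. Pressing now.

Emit:
move_arm(
  deltas=[
    {"dp": [0.008, -0.001, 0], "turn": [0, 0, 0]},
    {"dp": [0.012, -0.001, 0], "turn": [0, 0, 0]},
    {"dp": [0.016, -0.001, 0], "turn": [0, 0, 0]},
    {"dp": [0.02, -0.001, 0], "turn": [0, 0, 0]},
    {"dp": [0.024, -0.001, 0], "turn": [0, 0, 0]},
    {"dp": [0.027, -0.001, 0], "turn": [0, 0, 0]},
    {"dp": [0.03, -0.001, 0], "turn": [0, 0, 0]},
    {"dp": [0.03, -0.001, 0], "turn": [0, 0, 0]},
    {"dp": [0.03, -0.001, 0], "turn": [0, 0, 0]},
  ],
)

```text
time: 4.4
tool_pos: [0.5572, 0.1264, 0.1174]
tool_rot: [-0.207, 1.57, -0.384]
contact_force: [-0.1, -0.0, 1.2]
opening: 0.0005
```

```bash
python3 - <<'E'
from h import *
T=WIN+.0225*YH-.005*XH; T[2]=.117
plan(T,1)
E
```

```text
pos [0.5572 0.1264 0.1174] t 4.4 F [-0.06 -0.04  1.24] open 0.0005 q [ 0.089  0.531  1.544 -0.     1.066  0.266]
dp [ 0.0004  0.0002 -0.0003] turn [-0.04  0.04  0.01]
```

Emit:
move_arm(
  deltas=[
    {"dp": [0.001, 0, 0], "turn": [0, 0, 0]},
    {"dp": [0.002, 0, 0], "turn": [0, 0, 0]},
    {"dp": [0.003, 0, 0], "turn": [0, 0, 0]},
  ],
)

```text
time: 4.7
tool_pos: [0.5575, 0.1264, 0.1152]
tool_rot: [0.094, 1.569, -0.083]
contact_force: [-1.4, -0.2, 9.8]
opening: 0.0003
```

Emit:
move_arm(
  deltas=[
    {"dp": [0.001, 0, 0], "turn": [0, 0, 0]},
    {"dp": [0.002, 0, 0], "turn": [0, 0, 0]},
    {"dp": [0.002, 0, 0], "turn": [0, 0, 0]},
  ],
)

```text
time: 5.0
tool_pos: [0.5576, 0.1265, 0.1147]
tool_rot: [0.154, 1.568, -0.023]
contact_force: [-4.5, -0.9, 14.6]
opening: 0.0003
```

Emit:
move_arm(
  deltas=[
    {"dp": [0.002, 0, 0], "turn": [0, 0, 0]},
    {"dp": [0.002, 0, 0], "turn": [0, 0, 0]},
    {"dp": [0.002, 0, 0], "turn": [0, 0, 0]},
  ],
)

```text
time: 5.3
tool_pos: [0.5577, 0.1265, 0.1142]
tool_rot: [0.163, 1.567, -0.014]
contact_force: [-6.9, -1.1, 25.3]
opening: 0.0002
```

```bash
python3 - <<'E'
from h import *
T=WIN+.0225*YH-.005*XH; T[2]=.117
plan(T,1)
E
```

```text
pos [0.5577 0.1265 0.1142] t 5.3 F [-6.85 -1.11 25.27] open 0.0002 q [ 0.089  0.533  1.55  -0.     1.055  0.266]
dp [-0.0028  0.0001 -0.0008] turn [-0.03  0.23 -0.04]
```

This is the hard stop: 25 N and no further travel, with the tip at 0.114 m. Now I'll go straight back up.

Emit:
move_arm(
  deltas=[
    {"dp": [-0.01, 0, 0], "turn": [0, 0, 0]},
    {"dp": [-0.03, 0, 0], "turn": [0, 0, 0]},
    {"dp": [-0.06, 0, 0], "turn": [0, 0, 0]},
    {"dp": [-0.1, 0, 0], "turn": [0, 0, 0]},
    {"dp": [-0.12, 0, 0], "turn": [0, 0, 0]},
    {"dp": [-0.12, 0, 0], "turn": [0, 0, 0]},
  ],
)

```text
time: 5.9
tool_pos: [0.5584, 0.1267, 0.2337]
tool_rot: [0.252, 1.564, 0.075]
contact_force: [-0.4, -0.7, -0.9]
opening: 0.0003
```

```bash
python3 - <<'E'
from h import *
K=np.array([.4831,-.0806,.20])
plan(K,1)
iw=robot.camera_info('wrist');p,d=robot.read_camera('wrist');np.savez('w5.npz',p=p,d=d,**iw);cv2.imwrite('pics/w5.png',p[:,:,::-1])
for (u,v) in [(u,v) for v in range(165,230,6) for u in (244,252,260)]:
    X=depthpt(iw,u,v,d[v,u]); print((u,v),X.round(3),end=' ')
E
```

```text
pos [0.5584 0.1267 0.2337] t 5.9 F [-0.37 -0.69 -0.9 ] open 0.0003 q [ 0.089  0.421  1.383 -0.     1.331  0.266]
dp [ 0.0331 -0.2173 -0.0378] turn [-0.04  0.35 -0.09]
(244, 165) [0.559 0.146 0.099] (252, 165) [0.567 0.145 0.101] (260, 165) [0.574 0.144 0.101] (244, 171) [0.558 0.14  0.1  ] (252, 171) [0.565 0.139 0.1  ] (260, 171) [0.573 0.138 0.101] (244, 177) [0.558 0.138 0.115] (252, 177) [0.565 0.137 0.114] (260, 177) [0.572 0.136 0.116] (244, 183) [0.557 0.132 0.112] (252, 183) [0.564 0.132 0.115] (260, 183) [0.571 0.131 0.117] (244, 189) [0.556 0.127 0.113] (252, 189) [0.563 0.126 0.114] (260, 189) [0.57  0.125 0.116] (244, 195) [0.555 0.121 0.113] (252, 195) [0.562 0.12  0.114] (260, 195) [0.569 0.119 0.115] (244, 201) [0.554 0.116 0.114] (252, 201) [0.561 0.115 0.115] (260, 201) [0.568 0.114 0.115] (244, 207) [0.552 0.106 0.102] (252, 207) [0.559 0.104 0.101] (260, 207) [0.567 0.103 0.1  ] (244, 213) [0.551 0.1   0.101] (252, 213) [0.558 0.098 0.1  ] (260, 213) [0.566 0.097 0.101] (244, 219) [0.549 0.093 0.101] (252, 219) [0.557 0.092 0.101] (260, 219) [0.565 0.09  0.099] (244, 225) [0.548 0.087 0.101] (252, 225) [0.556 0.085 0.099] (260, 225) [0.564 0.084 0.1  ]
```

View pics/w5.png

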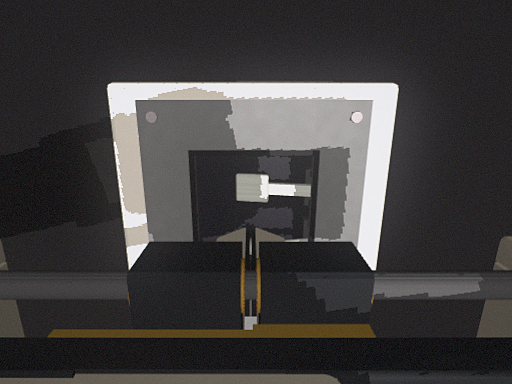

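The wrist depth puts the paddle top at 0.114–0.115 m, fully down as specified. Next is the key, cross-checked from the earlier wrist picture.

```bash
python3 - <<'E'
from h import *
z=np.load('w1.npz');i={k:z[k] for k in('fx','fy','cx','cy','k1','R','t')}
print(plane(i,374,41,.121), depthpt(i,374,41,z['d'][41,374]))
E
```

```text
[ 0.48650802 -0.07987373  0.121     ] [ 0.48635934 -0.079911    0.12139212]
```

Emit:
move_arm(
  deltas=[
    {"dp": [0, -0.03, -0.005], "turn": [0, 0, 0]},
    {"dp": [0, -0.065, -0.011], "turn": [0, 0, 0]},
    {"dp": [0, -0.1, -0.017], "turn": [0, 0, 0]},
    {"dp": [0, -0.14, -0.024], "turn": [0, 0, 0]},
    {"dp": [0, -0.175, -0.03], "turn": [0, 0, 0]},
    {"dp": [0, -0.2, -0.035], "turn": [0, 0, 0]},
    {"dp": [0, -0.217, -0.038], "turn": [0, 0, 0]},
    {"dp": [0.03, -0.217, -0.038], "turn": [0, 0, 0]},
    {"dp": [0.06, -0.217, -0.038], "turn": [0, 0, 0]},
    {"dp": [0.06, -0.217, -0.038], "turn": [0, 0, 0]},
  ],
)

```text
time: 6.95
tool_pos: [0.4778, -0.0796, 0.1658]
tool_rot: [3.004, 1.56, 2.826]
contact_force: [-1.4, -0.4, -0.4]
opening: 0.0004
```

```bash
python3 - <<'E'
from h import *
K=np.array([.4831,-.0806,.121])
plan(K,1)
p,d=robot.read_camera('scene');p=p[90:240,185:335]
cv2.imwrite('pics/s6.png',cv2.resize(p[:,:,::-1],None,fx=4,fy=4,interpolation=cv2.INTER_CUBIC))
iw=robot.camera_info('wrist');p,d=robot.read_camera('wrist');cv2.imwrite('pics/w6.png',p[:,:,::-1])
plan(K,1)
E
```

```text
pos [ 0.4778 -0.0796  0.1658] t 6.95 F [-1.43 -0.42 -0.39] open 0.0004 q [-0.323  0.336  1.716 -0.     1.1   -0.146]
dp [ 0.0448 -0.0001  0.0059] turn [-0.07 -0.61 -0.09]
pos [ 0.4807 -0.0802  0.1699] t 7.05 F [0.66 0.1  1.03] open 0.0006 q [-0.323  0.332  1.709 -0.     1.103 -0.146]
dp [0.0489 0.     0.0026] turn [-0.04 -0.16 -0.02]
```

View pics/s6.png

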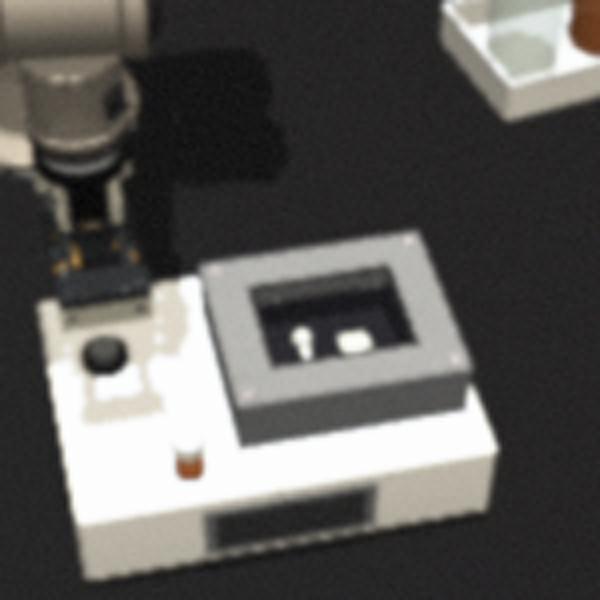

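View pics/w6.png

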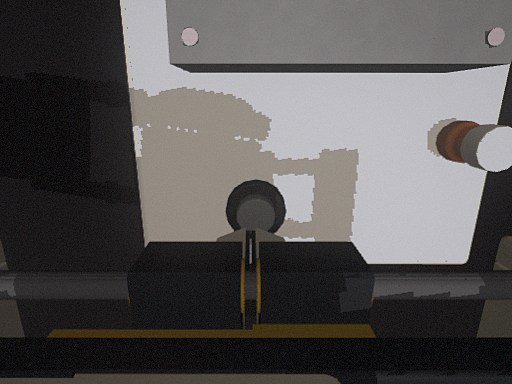

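```bash
python3 - <<'E'
from h import *
i=robot.camera_info('top');d=np.load('top.npz')['d']
for r in range(0,11):
    zs=[]
    for a in np.linspace(0,2*np.pi,24,endpoint=False):
        u,v=294.3+r*np.cos(a),246.8+r*np.sin(a);u,v=int(round(u)),int(round(v));zs.append(depthpt(i,u,v,d[v,u])[2])
    print(r,np.median(zs).round(4))
E
```

```text
0 0.1227
1 0.1224
2 0.1215
3 0.1221
4 0.1219
5 0.1183
6 0.1117
7 0.1115
8 0.1106
9 0.1004
10 0.0997
```

Emit:
move_arm(
  deltas=[
    {"dp": [0.015, 0, 0.003], "turn": [0, 0, 0]},
    {"dp": [0.03, 0, 0.003], "turn": [0, 0, 0]},
    {"dp": [0.04, 0, 0.003], "turn": [0, 0, 0]},
    {"dp": [0.04, 0, 0.003], "turn": [0, 0, 0]},
    {"dp": [0.04, 0, 0.003], "turn": [0, 0, 0]},
  ],
)

```text
time: 7.55
tool_pos: [0.4846, -0.081, 0.1314]
tool_rot: [-0.219, 1.57, -0.396]
contact_force: [0.0, 0.2, 0.1]
opening: 0.0003
```

The key top is at 0.122 m and the housing at 0.111 m, so the fingertips clear the housing even at full travel. Pressing.

Emit:
move_arm(
  deltas=[
    {"dp": [0.005, 0, 0], "turn": [0, 0, 0]},
    {"dp": [0.008, 0, 0], "turn": [0, 0, 0]},
    {"dp": [0.01, 0, 0], "turn": [0, 0, 0]},
    {"dp": [0.012, 0, 0], "turn": [0, 0, 0]},
    {"dp": [0.014, 0, 0], "turn": [0, 0, 0]},
    {"dp": [0.016, 0, 0], "turn": [0, 0, 0]},
    {"dp": [0.017, 0, 0], "turn": [0, 0, 0]},
  ],
)

```text
time: 8.25
tool_pos: [0.4845, -0.081, 0.1158]
tool_rot: [-0.24, 1.569, -0.417]
contact_force: [-7.4, 1.8, 28.8]
opening: 0.0006
```

Emit:
move_arm(
  deltas=[
    {"dp": [0, 0, 0], "turn": [0, 0, 0]},
    {"dp": [0, 0, 0], "turn": [0, 0, 0]},
    {"dp": [0, 0, 0], "turn": [0, 0, 0]},
  ],
)

```text
time: 8.55
tool_pos: [0.4845, -0.081, 0.1159]
tool_rot: [-0.242, 1.569, -0.419]
contact_force: [-6.5, 1.8, 22.4]
opening: 0.0005
```

Emit:
move_arm(
  deltas=[
    {"dp": [-0.01, 0, 0], "turn": [0, 0, 0]},
    {"dp": [-0.03, 0, 0], "turn": [0, 0, 0]},
    {"dp": [-0.06, 0, 0], "turn": [0, 0, 0]},
    {"dp": [-0.1, 0, 0], "turn": [0, 0, 0]},
    {"dp": [-0.13, 0, 0], "turn": [0, 0, 0]},
    {"dp": [-0.13, -0.03, 0], "turn": [0, 0, 0]},
    {"dp": [-0.13, -0.07, 0], "turn": [0, 0, 0]},
    {"dp": [-0.13, -0.1, 0], "turn": [0, 0, 0]},
    {"dp": [-0.13, -0.12, 0], "turn": [0, 0, 0]},
    {"dp": [-0.13, -0.12, 0], "turn": [0, 0, 0]},
  ],
)

```text
time: 9.55
tool_pos: [0.4625, -0.2012, 0.2432]
tool_rot: [-2.52, 1.57, -2.7]
contact_force: [0.6, 0.1, 0.1]
opening: 0.0002
```

```bash
python3 - <<'E'
from h import *
K=np.array([.4831,-.0806,.121])
plan(K,1)
z0=np.load('top.npz');i=robot.camera_info('top')
p,d=robot.read_camera('top')
p2,d2=robot.read_camera('scene')
cv2.imwrite('pics/top7.png',p[:,:,::-1]);cv2.imwrite('pics/s7.png',cv2.resize(p2[90:240,185:335,::-1],None,fx=4,fy=4,interpolation=cv2.INTER_CUBIC))
for n,u,v,r in[('paddle',216,215,2),('ball',234,218,1),('key',294,247,2),('vialcap',286,191,1)]:
    f=lambda D:np.median([depthpt(i,a,b,D[b,a])[2] for a in range(u-r,u+r+1) for b in range(v-r,v+r+1)]).round(4)
    print(n,f(z0['d']),f(d))
plan(K,1)
E
```

```text
pos [ 0.4625 -0.2012  0.2432] t 9.55 F [0.59 0.14 0.07] open 0.0002 q [-5.620e-01  2.910e-01  1.551e+00 -1.000e-03  1.300e+00 -3.820e-01]
dp [ 0.1222  0.1224 -0.0012] turn [-0.22 -0.04  0.03]
paddle 0.1356 0.115
ball 0.1402 0.1395
key 0.1222 0.1218
vialcap 0.1462 0.1448
pos [ 0.4629 -0.1989  0.2434] t 9.65 F [ 0.14 -0.08  0.17] open 0.0007 q [-0.558  0.29   1.552  0.     1.301 -0.38 ]
dp [ 0.1224  0.1199 -0.001 ] turn [-0.1  -0.04 -0.04]
```

View pics/top7.png

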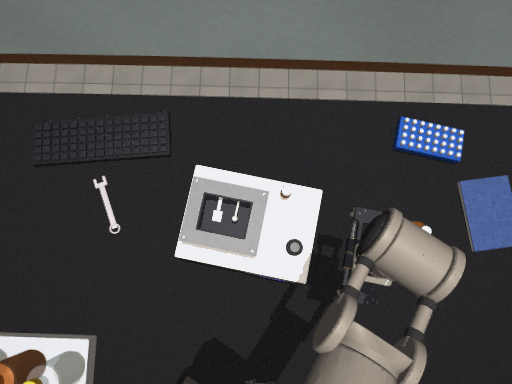

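View pics/s7.png

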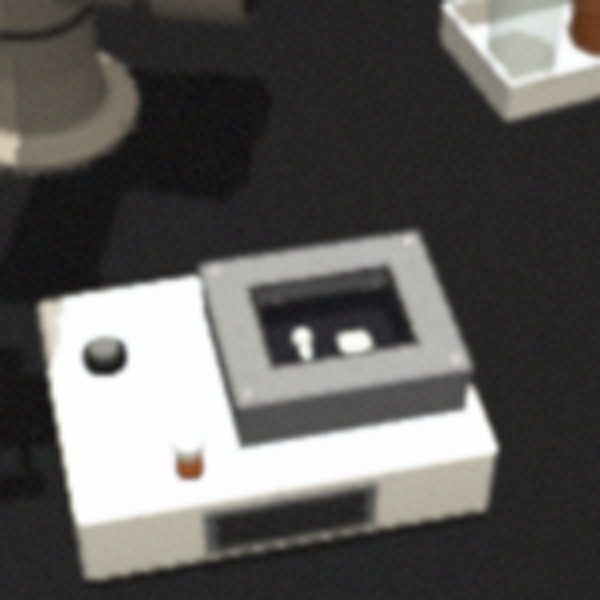

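The final views show the paddle down at (217,215), the ball lever up at (236,218), the key out at (294,247), the vial at (286,191) and the spanner at (107,205), all where expected. The arm hides part of the bottle, but its cap still shows at (426,230). The hand is clear of everything, so I'm handing in.

```bash
python3 - <<'E'
from cell import robot
print(robot.hand_in())
E
```

```text
the job is handed in; nothing more can be done
None
```

I pressed the paddle down to its hard stop, pressed the start key fully in and released it, then drew the arm clear and handed in at about 9.7 s. The hand-in gives no verdict.

**Pressing:**
- **Paddle:** I reached through the window with the fingers shut. The force rose to about 25 N with the tip at 0.114 m and no further travel.
- **Key:** I held it for 0.3 s at 22–29 N with the tip at 0.116 m, which is the full 6 mm.

**Last checks, before and after (top camera depth):**

| Item | Height before (m) | Height after (m) | Reading |
|---|---|---|---|
| Paddle | 0.136 | 0.115 | fully down |
| Ball lever | 0.140 | 0.1395 | still up |
| Key | 0.122 | 0.122 | out again |
| Vial cap | 0.146 | 0.145 | standing, same place in the picture |

The spanner was unmoved in the picture, and the wrist force was about zero before and after hand-in clearance. Guard contact has no sensor of its own; the force readings I took showed no unexpected contact while reaching in or coming out.

**What disagreed or was not fully checked:**
- The wrist and top cameras differed by about 3–4 mm, and I went by the top camera. That was well within the clearances.
- One move call was refused because its rows had no turn, and nothing moved.
- The arm half hid the bottle in the last picture. Only its cap was visible, in about the same place, and the arm's path never came near it.

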